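Clip the gel cassette into its stand and lock it

TASK

Take the orange-framed gel cassette out of the draining rack and, keeping it upright, press its lower edge down between the spring jaws of the clip stand until it is fully home on the seat. Then swing the stand's retaining arm by its red knob all the way over the cassette so that it cannot lift out. Leave the blue-framed cassette in its slot and do not disturb the bottle or the agar plate.

Things in the scene. Friction and masses are not known exactly. Their poses are not given: they have to be found in the camera images.
- cassette: Gel cassette with the ORANGE frame: rigid flat panel 110 mm long (y), 8 mm thick (x), 100 mm tall (z), about 0.16 kg. Both broad faces are flat and alike; either way round is right. Origin: centre of its lower edge; the lowest 8 mm are bevelled, 4 mm thick at the foot. It starts upright in one of the rack's two slots, its top 70 mm free above the slot posts.
- cassette_top (a point): Centre of the orange cassette's top edge, 100 mm above its origin; the axes are the cassette's.
- other_cassette: The same kind of cassette with a BLUE frame, in the rack's other slot; leave it standing there. Origin: centre of its lower edge.
- drain_rack: White draining rack, fixed, 160 mm (x) by 120 mm (y). Origin: centre of its underside. Two slots along its y, at x = -45 and +45 mm; a cassette's lower edge rests 8 mm above the origin, between pairs of posts that reach 38 mm and leave a gap of 10.6 mm. A cassette lifts straight up out.
- clip_seat (a point): Centre of the seat of the clip stand, 20 mm above the bench, z up. The cassette is home when its origin is here and its length lies along this y axis; its top edge is then 120 mm above the bench. The stand is a white fixed base 84 mm (x) by 210 mm (y). End cheeks with inner faces at y = -63 and +63 mm reach 33 mm above the seat.
- clip_mouth (a point): Centre of the mouth of the spring clip, 47 mm straight above the seat, axes as the seat's. Two sprung steel jaws with orange lips, 90 mm long in y, flank it: the mouth is about 21 mm wide (x), narrowing to a 4 mm gap 14 mm below. They part as the cassette is pressed down (some 10 to 15 N) and then hold it upright; the lips reach 2 mm above this point.
- retainer (a joint): Angle of the retaining arm on its vertical pivot, rad: 0 = closed against its stop, lying along the cassette's top edge with 5 mm clear (it passes only over a cassette that is home); grows as it swings open, to the seat's -x side and on; limit 2.6. Starts at 1.4 to 2.2. Needs about 1 N at the knob, stays where left.
- retainer_pivot (a point): On the vertical pivot axis of the retaining arm, at the arm's underside, 125 mm above the bench, 90 mm from the seat along the seat's +y; axes as the seat's. The aluminium arm is 14 mm wide, 8 mm thick, 78 mm long, on a fixed post 18 mm in diameter.
- retainer_knob (a point): Centre of the top of the red knob on the arm: upright round pin 14 mm in diameter standing 33 mm above the arm's top face, 65 mm from the pivot axis, top 166 mm above the bench. At retainer angle q the knob lies at pivot + 65 mm * (-sin q, -cos q) along the seat's x and y.
- reagent_bottle: Loose bystander: reagent bottle with red contents and blue cap, 56 mm in diameter, 104 mm tall. Origin: centre of its underside.
- agar_plate: Loose bystander: round beige agar plate, 90 mm in diameter, 15 mm tall, lying flat. Origin: centre of its underside.

How it is judged:
On the way, in this order (a step that is already met when the one before it is completed fails the run):
1. the orange cassette is pressed home in the clip while the retaining arm is still open (z of cassette in the frame of clip_seat below 0.003 m and horizontal distance between cassette and clip_seat below 0.012 m and angle between the y axis of cassette and the y axis of clip_seat, either way round below 0.08 rad and angle between cassette's own z axis and vertical below 0.08 rad and value of joint retainer above 1 rad), for 0.2 s.
2. the retaining arm is swung closed over the seated cassette (z of cassette in the frame of clip_seat below 0.003 m and horizontal distance between cassette and clip_seat below 0.012 m and angle between the y axis of cassette and the y axis of clip_seat, either way round below 0.08 rad and angle between cassette's own z axis and vertical below 0.08 rad and value of joint retainer below 0.12 rad), for 0.2 s.
At the end, for the whole second after the job is handed in: Orange cassette at rest in the clip: upright and along it within 0.08 rad, lower edge within 3 mm of the seat, centre within 12 mm; arm closed (under 0.12 rad); blue cassette still standing, moved under 20 mm; bottle upright, bottle and plate moved under 30 mm (all of step 2 and linear speed of cassette below 0.02 m/s and distance of other_cassette from where it was at the start of the episode below 0.02 m and angle between other_cassette's own z axis and vertical below 0.15 rad and distance of each of reagent_bottle, agar_plate from where it was at the start of the episode below 0.03 m and angle between reagent_bottle's own z axis and vertical below 0.2 rad); the robot touches nothing.
It fails at once if the orange cassette is tipped more than 0.5 rad from upright (angle between cassette's own z axis and vertical above 0.5 rad).
It fails at once if the blue cassette is moved by 40 mm or tipped over (distance of other_cassette from where it was at the start of the episode above 0.04 m or angle between other_cassette's own z axis and vertical above 0.4 rad).
It fails at once if the bottle is knocked over or pushed 40 mm, or the agar plate pushed 40 mm (angle between reagent_bottle's own z axis and vertical above 0.5 rad or distance of any of reagent_bottle, agar_plate from where it was at the start of the episode above 0.04 m).
It also fails if it takes over 61 s, if anything falls off the work surface, if the arm or the gripper's body presses on something with over 40 N, if the wrist force passes 120 N, or if a joint passes its speed limit or range.

ROBOT

A 7-joint arm with a two-finger parallel gripper is mounted at the origin on a cart in front of the work surface, level with it; the furniture and walls round the work are solid. World frame = base frame: x ahead of the robot, y to its left, z up, the work surface at z = 0. Lengths are in m, angles in rad, forces in N, time in s.
With the tool pointing down it reaches from about 0.425 to 0.925 m from the base axis. Payload 6.8 kg.
Tool frame: the origin (TCP) lies midway between the tips of the shut fingers; the grasp point (between the pads) lies 19 mm behind it; x points along the fingers, y is the direction in which the jaws open and shut, and the axes are right-handed (so a half turn about x gives the same grasp; the last joint's range is limited). The gripper opens to 85 mm and grips with 20 to 120 N. Pads are 22 mm wide; open, the fingers measure 114 mm over their backs; the gripper's body (76 mm by 85 mm) begins 54 mm behind the grasp point. The pads swing forward as they close: fully open they stand 13 mm farther back than shut.
Start: joints at [1.144, 0.477, 0.022, 1.555, -0.011, 1.109, -0.083], TCP at [0.212, -0.641, 0.231] pointing down, gripper open.
Joint ranges: [-2.96, 2.96], [-0.34, 2.1], [-1.41, 1.46], [0.24, 2.44], [-1.37, 4.51], [0.17, 1.92], [-2.96, 2.96]. Speed limits (rad/s): [2.39, 2.39, 3.14, 3.14, 3.14, 3.14, 3.14].

INTERFACE

Orientations are given as a rotation vector (axis times angle).
In Python, from bench import r, viewer, nets gives the robot as it stands.
- The arm moves only by the shell command python3 -m pendant 'ROWS' [FORCE]. ROWS is JSON, one flat list of numbers, 5 for each row, row after row: the finger opening in mm, from 0 to 85.4, then the shift along the tool's x, y, z in mm, then the turn about the tool's x in rad. A call has 1 to 20 rows; each row shifts and turns the commanded pose from where the row before left it, along the tool's axes as they then stand; what a row does not reach is not made up. A row lasts 1/8 s, in which the tool goes at most 62.5 mm and 10.7 degrees, less where a joint would pass 70% of its speed; a pose out of reach is approached as far as the arm can. A call with a gripper value outside its range is refused whole. The fingers move at their own pace and stop on an object; FORCE is the grip in N (left out, the last holds). Time passes only in rows, so rows that do not move let the fingers close. It gives the time, the measured TCP pose, the force and the opening at its end, in the units of the state.
- r.get_obs(): the state, without advancing time (a new reading comes with each control period).
- viewer.grab_frame(name): name is "scene" or "top"; returns (picture, depth): 420x560x3 uint8, red, green, blue; 420x560 float32, m along the optical axis (not along the pixel's ray), 0 where there is no reading.
- viewer.calibration(name): a dict with "mtx" (3x3 intrinsics, pixels), "distortion" ([k1, k2, p1, p2, k3] as OpenCV has them; the pictures are not rectified), "world_to_cam" (4x4, takes a point from world to camera coordinates). Camera axes: x right, y up, looking along -z (the intrinsics and any distortion apply to the point x, -y, -z); pixel columns grow to the right and rows downward; lengths in m; the calibration is good to about 2 mm. A picture is of the moment at which its call begins. calibration takes no time and is no camera call.
- r.hand_in(): hands the job in, once; it reports no verdict.
Trained networks look in the newest picture that a camera, given by its name, has taken for a name from the list of things; names that differ only in an ending like _2 or _b are one class to them, and where a whole thing is asked for, a point or a joint stands for the part that bears it (a point fixed in the world has none). Each returns a list of dicts, best first, with "score" (0 to 1); they miss things now and then, are a little off and sometimes report something else, mostly with a low value. They report only what shows in the picture. A call takes as long as a camera call.
- nets.look_for(name, camera): "location" ([x, y, z] in m, in world coordinates, good to about 4 mm: the middle of the surface that is visible of it).
- nets.silhouettes(name, camera): "mask" (420x560 bool, what is visible of it).
The state is a dict: "clock": time; "joints": joint angles; "qvel": joint speeds; "tau": joint torques, N m; "tcp_pos": TCP position; "orientation": TCP orientation; "contact_force": force on the tool from outside, world axes, zero at the start; "moment": the same for the moment, N m; "grip_width": finger opening in m.
Only numpy, scipy, OpenCV 4.12 (cv2) and the standard library are available. Lean on these libraries where they do the work, as an engineer would, in place of code of your own. Each camera call takes 0.05 s, during which the arm holds its last target. There are 200 camera calls.

## Working session

There is one attempt and no reset: what is moved stays moved. The work goes in short steps, Python scripts to look and compute and a shell command to move; the robot and the scene stay as the last step left them, time stands still between calls to the robot, and variables do not carry over. Pictures are saved under pics/ and viewed, about 8 in all and at most 12, crops included, and the job is handed in when it is done.

```bash
mkdir -p pics; ls; cat > h.py <<'E'
import numpy as np, cv2
from bench import r, viewer, nets
from scipy.spatial.transform import Rotation as R
def cloud(name, depth):
    c=viewer.calibration(name); K=np.array(c["mtx"]);d=np.array(c["distortion"])
    v,u=np.mgrid[:420,:560]
    p=cv2.undistortPoints(np.stack([u,v],-1).reshape(-1,1,2).astype(np.float64),K,d).reshape(420,560,2)
    P=np.stack([p[...,0]*depth,-p[...,1]*depth,-depth,np.ones_like(depth)],-1)
    W=P@np.linalg.inv(np.array(c["world_to_cam"])).T
    W[depth<=0]=np.nan
    return W[...,:3]
def proj(name,X):
    c=viewer.calibration(name); X=np.atleast_2d(X)
    q=(np.c_[X,np.ones(len(X))]@np.array(c["world_to_cam"]).T)[:,:3]*[1,-1,-1]
    return cv2.projectPoints(q,np.zeros(3),np.zeros(3),np.array(c["mtx"]),np.array(c["distortion"]))[0].reshape(-1,2)
def save(img,f): cv2.imwrite("pics/"+f,img[...,::-1])
E
cat > a.py <<'E'
from h import *
o=r.get_obs(); print(o["clock"],o["tcp_pos"],R.from_rotvec(o["orientation"]).as_matrix().round(3))
ims=[]
for n in ["scene","top"]:
    im,d=viewer.grab_frame(n); np.savez(f"/tmp/{n}.npz",im=im,d=d); ims.append(im)
    for t in ["cassette","other_cassette","drain_rack","clip_seat","retainer","retainer_knob","reagent_bottle","agar_plate"]:
        try:
            l=nets.look_for(t,n); print(n,t,[(np.round(x["location"],3).tolist(),round(x["score"],2)) for x in l[:2]])
        except Exception as e: print(n,t,e)
save(ims[0],"s0.png");save(ims[1],"t0.png")
E
python3 a.py
```

```text
pics
0.0 [ 0.21136298 -0.64043263  0.23029844] [[-0.001  0.313 -0.95 ]
 [ 0.002 -0.95  -0.313]
 [-1.    -0.002  0.   ]]
scene cassette [([0.574, 0.172, 0.081], 0.56)]
scene other_cassette [([0.488, 0.195, 0.068], 0.81), ([0.45, -0.084, 0.134], 0.26)]
scene drain_rack [([0.474, 0.21, 0.002], 0.76)]
scene clip_seat [([0.492, -0.144, 0.025], 0.57)]
scene retainer [([0.446, -0.08, 0.134], 0.77)]
scene retainer_knob [([0.447, -0.084, 0.133], 0.68)]
scene reagent_bottle [([0.653, 0.024, 0.06], 0.74)]
scene agar_plate []
top cassette [([0.572, 0.169, 0.09], 0.54)]
top other_cassette [([0.488, 0.194, 0.11], 0.79)]
top drain_rack [([0.526, 0.186, 0.008], 0.64)]
top clip_seat [([0.499, -0.18, 0.018], 0.67)]
top retainer [([0.481, -0.092, 0.136], 0.78)]
top retainer_knob [([0.476, -0.094, 0.131], 0.66)]
top reagent_bottle [([0.659, 0.009, 0.077], 0.82)]
top agar_plate [([0.465, 0.01, 0.013], 0.86)]
```

View pics/s0.png

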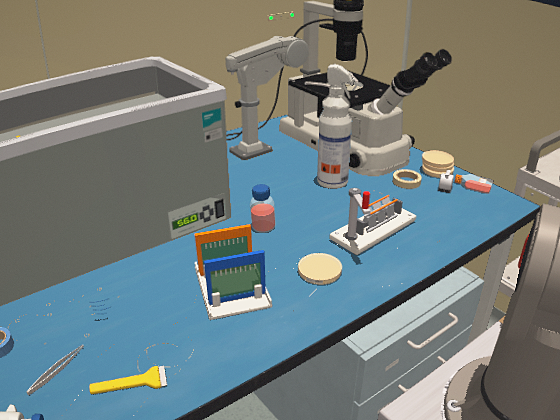

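View pics/t0.png

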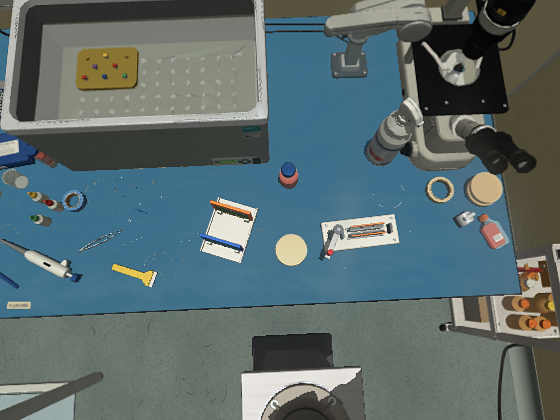

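The scene shows the rack at about (232,280), with the orange cassette behind the blue one. The clip stand is at (372,228) with its knob at (366,200), the bottle at (262,208) and the plate at (320,268). In the top view, orange is at (232,209), blue at (222,242), and the stand at (360,232) with its post at the left end and the arm pointing down. Next I'll get exact poses from depth.

```bash
cat > b.py <<'E'
from h import *
def rect(P):
    (c,s,a)=cv2.minAreaRect((P[:,:2]*1000).astype(np.float32)); b=cv2.boxPoints((c,s,a)); e=[b[1]-b[0],b[2]-b[1]]; e=max(e,key=np.linalg.norm)
    return np.round(c,1),np.round(s,1),np.degrees(np.arctan2(e[1],e[0])).round(1)
z=np.load("/tmp/top.npz");W=cloud("top",z["d"]);im=z["im"].astype(int)
zs=np.load("/tmp/scene.npz");WS=cloud("scene",zs["d"])
def box(W,x0,x1,y0,y1,z0,z1):
    with np.errstate(invalid='ignore'):
        return (W[...,0]>x0)&(W[...,0]<x1)&(W[...,1]>y0)&(W[...,1]<y1)&(W[...,2]>z0)&(W[...,2]<z1)
for nm,WW in (("top",W),("scene",WS)):
    print(nm,"bench z",np.nanmedian(WW[box(WW,.4,.6,-.4,.35,-.02,.012)][:,2]))
    for n,b in dict(orange=(.53,.63,.08,.28,.09,.13),blue=(.43,.53,.1,.28,.09,.13),base=(.4,.62,-.32,-.04,.012,.04),baseflat=(.4,.62,-.32,-.04,.012,.03),jaws=(.4,.62,-.25,-.1,.055,.08),arm=(.4,.62,-.3,-.04,.115,.15),knob=(.38,.62,-.3,-.04,.155,.19),post=(.4,.62,-.3,-.04,.128,.145),rack=(.38,.66,.05,.3,.004,.02),plate=(.4,.55,-.06,.09,.01,.03),bottle=(.58,.75,-.06,.09,.06,.13)).items():
        P=WW[box(WW,*b)]
        if len(P)>5: print(n,len(P),rect(P),"zmax",np.percentile(P[:,2],[50,98]).round(3))
# bath front
P=W[box(W,.6,.9,.05,.6,.1,.6)];print("tall near",len(P),P[:,0].min() if len(P) else 0)
# edges by colour with fixed plane z
def onplane(name,uv,zp):
    c=viewer.calibration(name);K=np.array(c["mtx"]);p=cv2.undistortPoints(np.float64(uv).reshape(-1,1,2),K,np.array(c["distortion"])).reshape(-1,2)
    T=np.linalg.inv(np.array(c["world_to_cam"]));D=np.c_[p[:,0],-p[:,1],-np.ones(len(p))]@T[:3,:3].T;o=T[:3,3]
    return o+D*((zp-o[2])/D[:,2])[:,None]
c=cv2.resize(z["im"][185:275,180:410],None,fx=3.4,fy=3.4,interpolation=cv2.INTER_CUBIC);save(c,"tc.png")
m=(im[...,0]>150)&(im[...,1]>60)&(im[...,1]<150)&(im[...,2]<60)
for nm,(u0,u1,v0,v1),zp in (("orange",(200,265,190,225),.108),("lips",(338,392,215,245),.069)):
    v,u=np.nonzero(m[v0:v1,u0:u1]);print(nm,len(u),rect(onplane("top",np.c_[u+u0,v+v0],zp)))
m=(im[...,2]>120)&(im[...,0]<60)&(im[...,1]<90)
v,u=np.nonzero(m[228:255,195:250]);print("blue",len(u),rect(onplane("top",np.c_[u+195,v+228],.108)))
m=(im[...,0]>140)&(im[...,1]<60)&(im[...,2]<70);v,u=np.nonzero(m[215:270,315:350]);print("red",len(u),onplane("top",[[u.mean()+315,v.mean()+215]],.155))
E
python3 b.py
```

```text
top bench z 0.0008547316400540073
orange 172 (array([575.5, 165.5]), array([108.6,   8.4]), np.float32(70.2)) zmax [0.107 0.112]
blue 158 (array([490.2, 193.7]), array([109.3,   8.4]), np.float32(70.5)) zmax [0.108 0.111]
base 1668 (array([ 506.7, -184.2]), array([ 84.7, 210.7]), np.float32(-86.1)) zmax [0.021 0.031]
baseflat 1627 (array([ 506.7, -184.2]), array([ 84.7, 210.7]), np.float32(-86.1)) zmax [0.021 0.028]
jaws 273 (array([ 506.6, -186.3]), array([ 29. , 114.6]), np.float32(-85.5)) zmax [0.063 0.072]
arm 208 (array([470.4, -94.6]), array([24.9, 89.5]), np.float32(-20.8)) zmax [0.134 0.141]
knob 29 (array([442.3, -77.4]), array([11.5, 11.9]), np.float32(-2.3)) zmax [0.167 0.169]
post 204 (array([470.4, -94.6]), array([24.9, 89.5]), np.float32(-20.8)) zmax [0.134 0.139]
rack 2130 (array([520., 175.]), array([276.6, 249.3]), np.float32(0.2)) zmax [0.008 0.019]
plate 826 (array([468.2,   9.5]), array([88.7, 86.6]), np.float32(87.4)) zmax [0.015 0.02 ]
bottle 429 (array([686.4,  38.3]), array([121.6,  48.1]), np.float32(62.1)) zmax [0.097 0.124]
scene bench z -6.454858639270977e
[... 640 characters left out ...]
(-33.1)) zmax [0.163 0.167]
post 224 (array([467.9, -88. ]), array([24.1, 89.1]), np.float32(-29.1)) zmax [0.134 0.143]
rack 1403 (array([515. , 137.2]), array([213. , 162.5]), np.float32(70.4)) zmax [0.009 0.019]
plate 1026 (array([465.7,  11.3]), array([87.7, 91.5]), np.float32(-40.0)) zmax [0.015 0.017]
bottle 806 (array([690.3,  36.3]), array([119.9,  45.9]), np.float32(45.9)) zmax [0.088 0.127]
tall near 20668 0.7133676065797143
orange 11 (array([566.5, 165.3]), array([81.7, 17.2]), np.float32(65.7))
lips 14 (array([ 506.9, -206. ]), array([25.6, 66.4]), np.float32(-85.9))
blue 8 (array([483.3, 194.2]), array([96.9,  6.9]), np.float32(70.5))
red 1 [[ 0.43983731 -0.0744893   0.155     ]]
```

View pics/tc.png

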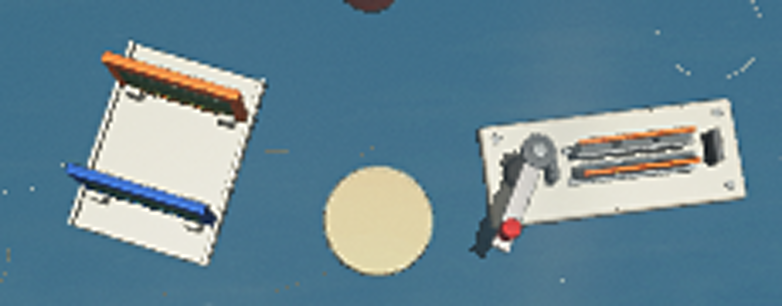

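```bash
python3 -m pendant '[60,0,-36,-33,0, 60,0,-36,-33,0, 60,0,-36,-33,0, 60,0,-36,-33,0, 60,0,-36,-33,0, 60,0,-36,-33,0, 60,0,-36,-33,0, 60,0,-36,-33,0, 60,0,-36,-33,0, 60,0,-36,-33,0, 60,0,-36,-33,0, 60,0,-36,-33,0, 60,0,-36,-33,0, 60,0,-36,-33,0, 60,0,-36,-33,0, 60,0,-36,-33,0, 60,0,-36,-33,0, 60,0,-36,-33,0]'
python3 -m pendant '[40,0,0,0,-0.18, 40,0,0,0,-0.18, 40,0,0,0,-0.18, 40,0,0,0,-0.18, 40,0,0,0,-0.18, 40,0,0,0,0]'
cat > st.py <<'E'
from h import *
import sys
# usage: st.py x y z yaw_deg(of jaw axis): prints tool-frame shift (mm) and turn
o=r.get_obs();M=R.from_rotvec(o["orientation"]).as_matrix();a=[float(v) for v in sys.argv[1:5]]
j=np.degrees(np.arctan2(M[1,1],M[0,1]));p=o["tcp_pos"]
print("t",o["clock"],"tcp",np.round(p,4),"xax",M[:,0].round(3),"jaw",j.round(2),"F",np.round(o["contact_force"],1),"w",o["grip_width"],"j",np.round(o["joints"],2))
t=np.radians((a[3]-j+90)%180-90);print("turn",-t,"shift mm (current axes)",(M.T@(np.array(a[:3])-p)*1000).round(1))
M2=M@R.from_rotvec([-t,0,0]).as_matrix();print("shift after turn",(M2.T@(np.array(a[:3])-p)*1000).round(1))
E
python3 st.py 0.5745 0.1663 0.068 -19.5
```

```text
clock: 3.15
tcp_pos: [0.5733, 0.1618, 0.2314]
orientation: [2.05, 0.329, -2.049]
contact_force: [0.7, -0.9, 0.5]
grip_width: 0.0599
clock: 3.9
tcp_pos: [0.5727, 0.1603, 0.2313]
orientation: [1.465, 1.021, -1.465]
contact_force: [-0.1, -0.6, -0.7]
grip_width: 0.0398
t 3.9 tcp [0.5727 0.1603 0.2313] xax [-0.  0. -1.] jaw -20.29 F [-0.1 -0.6 -0.7] w 0.039767311200741194 j [ 0.11  0.42 -0.64  1.72  0.28  1.1  -0.97]
turn -0.013718043629657986 shift mm (current axes) [163.3  -0.3  -6.3]
shift after turn [163.3  -0.2  -6.3]
```

```bash
python3 -m pendant '[40,10,0,-6,-0.014, 40,25,0,0,0, 40,25,0,0,0, 40,25,0,0,0, 40,25,0,0,0, 40,25,0,0,0, 40,18,0,0,0, 40,10,0,0,0, 40,0,0,0,0, 30,0,0,0,0, 20,0,0,0,0, 14,0,0,0,0]' 40
python3 - <<'E'
from h import *
im,d=viewer.grab_frame("scene"); save(cv2.resize(im[190:330,170:310],None,fx=4,fy=4,interpolation=cv2.INTER_CUBIC),"s1.png")
E
python3 st.py 0.5745 0.1663 0.068 -19.5
```

```text
clock: 5.4
tcp_pos: [0.5749, 0.1662, 0.0689]
orientation: [1.455, 1.029, -1.453]
contact_force: [0.4, -0.8, 0.1]
grip_width: 0.0142
t 5.45 tcp [0.5749 0.1662 0.0687] xax [ 0.001  0.    -1.   ] jaw -19.38 F [-0.1  0.   0.4] w 0.013932634559443586 j [ 0.03  0.61 -0.56  1.84  0.44  0.81 -1.09]
turn 0.002126736524997955 shift mm (current axes) [ 0.7 -0.4 -0. ]
shift after turn [ 0.7 -0.4 -0. ]
```

View pics/s1.png

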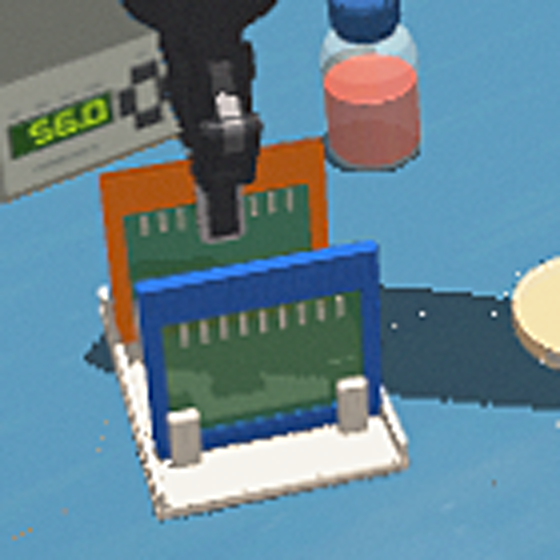

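The finger is centred on the orange cassette at about (222,190) in the crop. The fingers straddle it without contact, so I'll close and start the lift.

```bash
python3 -m pendant '[4,0,0,0,0, 0,0,0,0,0, 0,0,0,0,0, 0,0,0,0,0]' 90
python3 st.py 0.5745 0.1663 0.243 -19.5
python3 -m pendant '[0,-5,0,0,0, 0,-10,0,0,0, 0,-15,0,0,0, 0,-25,0,0,0, 0,-25,0,0,0, 0,-25,0,0,0, 0,-25,0,0,0, 0,-25,0,0,0, 0,-15,0,0,0, 0,-5,0,0,0, 0,0,0,0,0]'
python3 st.py 0.5055 -0.184 0.243 4.3
```

```text
clock: 5.95
tcp_pos: [0.5751, 0.1662, 0.0688]
orientation: [1.454, 1.029, -1.453]
contact_force: [0.1, -0.9, 6.0]
grip_width: 0.0073
t 5.95 tcp [0.5751 0.1662 0.0688] xax [ 0.001  0.    -1.   ] jaw -19.38 F [ 0.1 -0.9  6. ] w 0.007286384109646867 j [ 0.03  0.61 -0.56  1.84  0.44  0.81 -1.09]
turn 0.002157940304514837 shift mm (current axes) [-174.2   -0.4    0. ]
shift after turn [-174.2   -0.4    0. ]
clock: 7.32
tcp_pos: [0.5744, 0.166, 0.243]
orientation: [1.453, 1.03, -1.454]
contact_force: [-0.1, -0.3, -2.0]
grip_width: 0.007
t 7.325 tcp [0.5744 0.166  0.243 ] xax [-0. -0. -1.] jaw -19.37 F [-0.1 -0.3 -2. ] w 0.006991881811025271 j [ 0.11  0.41 -0.65  1.7   0.27  1.12 -0.96]
turn -0.41309736819846704 shift mm (current axes) [1.00e-01 5.11e+01 3.53e+02]
shift after turn [ 1.000e-01 -9.500e+01  3.439e+02]
```

```bash
python3 -m pendant '[0,0,1.5,10,0, 0,0,3,20,0, 0,0,4.5,30,0, 0,0,5,35,0, 0,0,5,35,0, 0,0,5,35,0, 0,0,5,35,0, 0,0,5,35,0, 0,0,5,35,0, 0,0,4.5,30,0, 0,0,4,28,0, 0,0,2,17,0, 0,0,1.5,8,0, 0,0,0,0,-0.08, 0,0,0,0,-0.08, 0,0,0,0,-0.08, 0,0,0,0,-0.08, 0,0,0,0,-0.093, 0,0,0,0,0, 0,0,0,0,0]'
python3 st.py 0.5055 -0.184 0.243 4.3
cat > c.py <<'E'
from h import *
# measure held cassette (top + scene) and stand parts
def box(W,x0,x1,y0,y1,z0,z1):
    with np.errstate(invalid='ignore'):
        return (W[...,0]>x0)&(W[...,0]<x1)&(W[...,1]>y0)&(W[...,1]<y1)&(W[...,2]>z0)&(W[...,2]<z1)
def rect(P):
    (c,s,a)=cv2.minAreaRect((P[:,:2]*1000).astype(np.float32)); b=cv2.boxPoints((c,s,a)); e=max([b[1]-b[0],b[2]-b[1]],key=np.linalg.norm)
    return np.round(c,1),np.round(s,1),(np.degrees(np.arctan2(e[1],e[0]))%180).round(1)
for n in("scene","top"):
    im,d=viewer.grab_frame(n);W=cloud(n,d)
    if n=="scene": S=im
    for b in((.45,.56,-.26,-.1,.185,.29),):
        m=box(W,*b)
        o=m&(im[...,0]>110)&(im[...,2]<90)&(im[...,0]>1.4*im[...,1].astype(float))
        P=W[o]
        if len(P)>10:
            print(n,"orange",len(P),rect(P),"y",np.percentile(P[:,1],[1,99]).round(4),"z",np.percentile(P[:,2],[1,99]).round(4))
            c=P-P.mean(0);_,s,v=np.linalg.svd(c);print("normal",v[2].round(4),P.mean(0).round(4))
    K=W[box(W,.38,.62,-.3,-.02,.155,.172)];print(n,"knobregion",len(K),rect(K) if len(K)>3 else "")
save(cv2.resize(S[120:270,300:450],None,fx=4,fy=4,interpolation=cv2.INTER_CUBIC),"s2.png")
E
python3 c.py
```

```text
clock: 9.82
tcp_pos: [0.5058, -0.1834, 0.2433]
orientation: [1.155, 1.243, -1.154]
contact_force: [0.1, 0.1, -1.5]
grip_width: 0.007
t 9.825 tcp [ 0.5058 -0.1834  0.2433] xax [ 0.  0. -1.] jaw 4.24 F [ 0.1  0.1 -1.5] w 0.007010292192474868 j [ 0.74  0.3  -0.61  1.84  0.2   1.06  0.13]
turn -0.0011048957183448405 shift mm (current axes) [ 0.3 -0.3  0.6]
shift after turn [ 0.3 -0.3  0.6]
scene orange 576 (array([ 491.1, -181.5]), array([ 34.5, 113.8]), np.float32(90.2)) y [-0.2361 -0.1261] z [0.1861 0.2836]
normal [-0.9985 -0.055  -0.0043] [ 0.5009 -0.1637  0.2372]
scene knobregion 56 (array([440.3, -78.3]), array([13.7, 12.9]), np.float32(27.0))
top orange 59 (array([ 503.7, -151.8]), array([ 6.6, 42.2]), np.float32(94.8)) y [-0.1724 -0.1308] z [0.2788 0.2859]
normal [-0.3498 -0.0073 -0.9368] [ 0.5035 -0.1514  0.283 ]
top knobregion 28 (array([442. , -77.5]), array([11.3, 12.2]), np.float32(174.2))
```

View pics/s2.png

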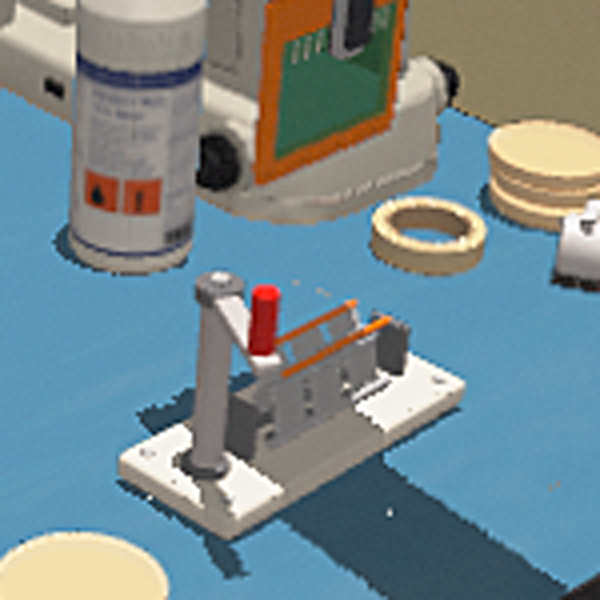

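Held upright and aligned with the stand, about 2–3 mm off along its length, so I'll correct that and descend.

```bash
python3 -m pendant '[0,5,0,1,0, 0,15,0,1,0, 0,20,0,0.5,0, 0,20,0,0,0, 0,20,0,0,0, 0,15,0,0,0, 0,8,0,0,0, 0,4,0,0,0, 0,4,0,0,0, 0,4,0,0,0, 0,4,0,0,0]' 110
python3 -m pendant '[0,4,0,0,0, 0,4,0,0,0, 0,4,0,0,0, 0,4,0,0,0]'
python3 -m pendant '[0,4,0,0,0, 0,4,0,0,0, 0,4,0,0,0, 0,4,0,0,0]'
python3 st.py 0.5055 -0.1865 0.0808 4.3
```

```text
clock: 11.3
tcp_pos: [0.5061, -0.1864, 0.1243]
orientation: [1.154, 1.243, -1.154]
contact_force: [0.5, 1.1, -1.1]
grip_width: 0.0066
clock: 11.8
tcp_pos: [0.5068, -0.1865, 0.1093]
orientation: [1.154, 1.242, -1.153]
contact_force: [-2.6, 0.8, 12.2]
grip_width: 0.0067
clock: 12.3
tcp_pos: [0.5094, -0.1935, 0.0972]
orientation: [1.153, 1.228, -1.158]
contact_force: [-8.0, -18.9, 41.0]
grip_width: 0.0065
t 12.3 tcp [ 0.5094 -0.1935  0.0972] xax [ 0.007 -0.01  -1.   ] jaw 4.01 F [ -8.  -18.9  41. ] w 0.006452592716944466 j [ 0.67  0.49 -0.54  1.96  0.36  0.78 -0.  ]
turn -0.005142384259697943 shift mm (current axes) [16.3 -3.5 -7.5]
shift after turn [16.3 -3.5 -7.5]
```

Unexpected sideways load of −19 N in y. I'll back off a little and look.

```bash
python3 -m pendant '[0,-6,0,0,0, 0,-6,0,0,0, 0,-4,0,0,0, 0,0,0,0,0]'
python3 st.py 0.5055 -0.1865 0.0808 4.3
python3 - <<'E'
from h import *
a,d=viewer.grab_frame("scene");b,d2=viewer.grab_frame("top")
np.savez("/tmp/s3.npz",a=a,d=d,b=b,d2=d2)
f=lambda i:cv2.resize(i,(400,400),interpolation=cv2.INTER_CUBIC)
save(np.hstack([f(a[140:260,315:435]),f(b[180:280,310:410])]),"s3.png")
E
```

```text
clock: 12.8
tcp_pos: [0.5064, -0.1898, 0.1088]
orientation: [1.153, 1.239, -1.156]
contact_force: [1.0, -5.3, 1.0]
grip_width: 0.0064
t 12.8 tcp [ 0.5064 -0.1898  0.1088] xax [ 0.002 -0.004 -1.   ] jaw 4.17 F [ 1.  -5.3  1. ] w 0.00643589443985406 j [ 0.68  0.47 -0.55  1.96  0.34  0.8   0.01]
turn -0.002270178331166263 shift mm (current axes) [27.9 -0.7 -3.4]
shift after turn [27.9 -0.7 -3.4]
```

View pics/s3.png

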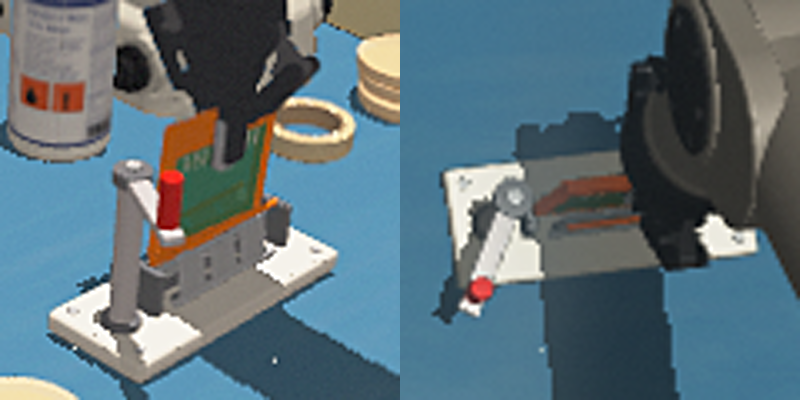

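```bash
cat > d.py <<'E'
from h import *
import sys
z=np.load(sys.argv[1]);im=z["a"].astype(float);W=cloud("scene",z["d"])
def comps(P): # to seat frame
    th=np.radians(4.4);c=np.array([.5055,-.1837,.02]);ex=np.array([np.cos(th),np.sin(th),0]);ey=np.array([-np.sin(th),np.cos(th),0])
    return np.c_[(P-c)@ex,(P-c)@ey,(P-c)[:,2]]*1000
with np.errstate(invalid='ignore'):
    S=comps(W.reshape(-1,3)).reshape(420,560,3)
    near=(abs(S[...,0])<22)&(abs(S[...,1])<75)&(S[...,2]>49)&(S[...,2]<175)
    hue=cv2.cvtColor(im.astype(np.uint8),cv2.COLOR_RGB2HSV)
    orr=near&(hue[...,0]<16)&(hue[...,1]>150)&(hue[...,2]>60)
    P=S[orr]
    print("n",len(P))
    # plane fit x = a + b y + c z
    A=np.c_[np.ones(len(P)),P[:,1],P[:,2]];k,*_=np.linalg.lstsq(A,P[:,0],rcond=None);print("plane x=a+by+cz",k.round(3))
    print("top/side in y-z: minAreaRect",cv2.minAreaRect(P[:,1:].astype(np.float32)))
    for lo,hi in((50,65),(65,80),(80,95),(95,110),(110,125)):
        q=P[(P[:,2]>lo)&(P[:,2]<hi)]
        if len(q)>3: print(lo,hi,"y range",np.percentile(q[:,1],[1,99]).round(1))
    for y in range(-50,56,15):
        q=P[abs(P[:,1]-y)<5]
        if len(q): print("y",y,"zmax",q[:,2].max().round(1))
    # cheeks, grey at z 20..40
    for s in(1,-1):
        q=S[(s*S[...,1]>48)&(s*S[...,1]<80)&(abs(S[...,0])<30)&(S[...,2]>8)&(S[...,2]<45)]
        print("cheek",s,len(q),np.percentile(q[:,1],[2,50,98]).round(1) if len(q) else "",np.percentile(q[:,2],98).round(1) if len(q) else "")
E
python3 d.py /tmp/s3.npz
```

```text
n 265
plane x=a+by+cz [-9.292e+00  9.000e-03  5.500e-02]
top/side in y-z: minAreaRect ((-3.854320526123047, 88.71925354003906), (113.84014892578125, 85.09211730957031), 3.5229897499084473)
50 65 y range [-58.2  54.8]
65 80 y range [-59.9 -51.2]
80 95 y range [-59.6  47. ]
95 110 y range [-61.   49.8]
110 125 y range [-52.9  48.8]
y -50 zmax 110.3
y -35 zmax 109.6
y -20 zmax 50.8
y -5 zmax 130.6
y 10 zmax 131.8
y 25 zmax 131.8
y 40 zmax 133.1
y 55 zmax 112.2
cheek 1 136 [49.6 56.6 79. ] 44.5
cheek -1 108 [-79.5 -74.6 -48.7] 40.6
```

The base's centre seems not to be the seat: the lips, the pivot and the blocked +y cheek all suggest the seat lies about 10 mm further to −y. I'll measure the lips, cheeks and post from the first pictures.

```bash
cat > e.py <<'E'
from h import *
th=np.radians(4.4);c=np.array([.5055,-.1837,.02]);ex=np.array([np.cos(th),np.sin(th),0]);ey=np.array([-np.sin(th),np.cos(th),0])
for n in("top","scene"):
    z=np.load(f"/tmp/{n}.npz");W=cloud(n,z["d"]);h=cv2.cvtColor(z["im"],cv2.COLOR_RGB2HSV);D=W-c
    S=np.stack([D@ex,D@ey,D[...,2]],-1)*1000
    with np.errstate(invalid='ignore'):
        nr=(abs(S[...,0])<25)&(abs(S[...,1])<95)
        o=S[nr&(S[...,2]>35)&(S[...,2]<58)&(h[...,0]<18)&(h[...,1]>110)]
        print(n,"lips",len(o),"x",np.percentile(o[:,0],[2,98]).round(1),"y",np.percentile(o[:,1],[2,98]).round(1))
        o=S[nr&(abs(S[...,0])<14)&(S[...,2]>24)&(S[...,2]<38)&(abs(S[...,1])>50)]
        for s in(1,-1):
            q=o[o[:,1]*s>0]; print(n,"cheek",s,len(q),np.percentile(q[:,1],[3,50,97]).round(1) if len(q) else"")
        o=S[(S[...,2]>100)&(S[...,2]<125)&(abs(S[...,0])<14)&(S[...,1]>60)&(S[...,1]<110)]
        print(n,"post/arm root",len(o),np.percentile(o[:,0],[3,97]).round(1),np.percentile(o[:,1],[3,97]).round(1))
        o=S[(S[...,2]>60)&(S[...,2]<95)&(abs(S[...,0])<20)&(S[...,1]>50)&(S[...,1]<110)]
        if len(o): print(n,"post shaft",len(o),np.percentile(o[:,0],[3,97]).round(1),np.percentile(o[:,1],[3,97]).round(1))
E
python3 e.py
```

```text
top lips 95 x [-13.4  14.5] y [-56.   30.5]
top cheek 1 19 [50.6 54.5 84.9]
top cheek -1 45 [-81.7 -75.8 -51.6]
top post/arm root 98 [-13.2  11.6] [67.1 90.5]
top post shaft 5 [-2.1  4.5] [85.5 86.1]
scene lips 90 x [-15.8  13.6] y [-57.1  30.1]
scene cheek 1 87 [51.8 74.2 86.9]
scene cheek -1 53 [-80.8 -75.9 -51.2]
scene post/arm root 101 [-13.    8.7] [68.2 91.9]
scene post shaft 113 [-9.5  4.4] [74.7 87.4]
```

Confirmed: the lips span y = −56 to +30 mm in my frame, and the cheeks and post agree, so the seat centre is at about (0.5065, −0.1967). I'll lift clear, shift over and re-measure the cassette's tilt.

```bash
python3 -m pendant '[0,-10,0,0,0, 0,-15,0,0,0, 0,-15,0,0,0, 0,-8,0,3,0, 0,0,0,3,0, 0,0,0,2,0, 0,0,0,0,0]'
python3 st.py 0.5065 -0.1967 0.15 4.4
sed -i 's/-.1837,.02/-.1967,.02/; s/\[.5055/[.5065/' d.py
python3 - <<'E'
from h import *
a,d=viewer.grab_frame("scene");np.savez("/tmp/s4.npz",a=a,d=d)
save(cv2.resize(a[110:260,305:455],(600,600),interpolation=cv2.INTER_CUBIC),"s4.png")
E
python3 d.py /tmp/s4.npz
```

```text
clock: 13.78
tcp_pos: [0.506, -0.1944, 0.1558]
orientation: [1.154, 1.245, -1.155]
contact_force: [-0.5, 0.5, -2.0]
grip_width: 0.0067
t 13.775 tcp [ 0.506  -0.1944  0.1558] xax [-0.001  0.    -1.   ] jaw 4.27 F [-0.5  0.5 -2. ] w 0.006730690655830668 j [ 0.72  0.41 -0.58  1.92  0.28  0.9   0.07]
turn -0.002255465926000216 shift mm (current axes) [5.8 0.3 2.3]
shift after turn [5.8 0.3 2.3]
n 342
plane x=a+by+cz [-4.557  0.013  0.006]
top/side in y-z: minAreaRect ((4.042823791503906, 111.21096801757812), (113.7856216430664, 126.42343139648438), 2.0228774547576904)
50 65 y range [-25.6  40.9]
80 95 y range [-48.   31.4]
95 110 y range [-50.   60.2]
110 125 y range [-48.6  59.7]
y -50 zmax 154.5
y -35 zmax 95.0
y -20 zmax 98.9
y -5 zmax 99.9
y 10 zmax 174.7
y 25 zmax 173.7
y 40 zmax 173.3
y 55 zmax 173.5
cheek 1 90 [64.2 69.2 71.8] 33.8
cheek -1 88 [-69.3 -63.1 -59.6] 33.6
```

View pics/s4.png

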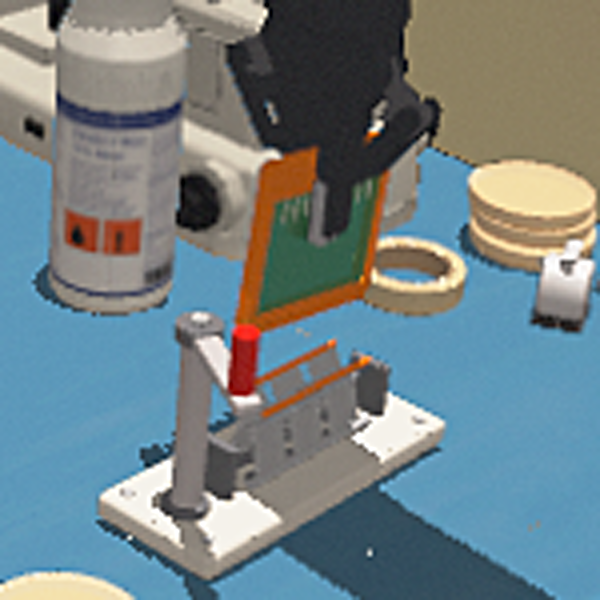

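```bash
cat > f.py <<'E'
from h import *
import sys
from scipy.optimize import least_squares
z=np.load(sys.argv[1]);im=z["a"];W=cloud("scene",z["d"])
th=np.radians(4.4);c=np.array([.5065,-.1967,.02]);ex=np.array([np.cos(th),np.sin(th),0]);ey=np.array([-np.sin(th),np.cos(th),0])
D=W-c;S=np.stack([D@ex,D@ey,D[...,2]],-1)*1000;h=cv2.cvtColor(im,cv2.COLOR_RGB2HSV)
zlo=float(sys.argv[2])
with np.errstate(invalid='ignore'):
    m=(abs(S[...,0])<14)&(abs(S[...,1])<75)&(S[...,2]>zlo)&(S[...,2]<190)&(h[...,0]<18)&(h[...,1]>120)
P=S[m]
# bottom edge: per column lowest; left edge: per row max y
b=[];l=[];rr=[]
for y in range(-54,66,8):
    q=P[(abs(P[:,1]-y)<4)]
    if len(q)>2: b.append((y,q[:,2].min(),q[:,2].max()))
for zz in range(int(zlo),180,8):
    q=P[abs(P[:,2]-zz)<4]
    if len(q)>2: l.append((zz,q[:,1].max(),q[:,1].min()))
print("y,zmin,zmax",np.round(b,1).tolist());print("z,ymax,ymin",np.round(l,1).tolist())
E
python3 f.py /tmp/s4.npz 55
```

```text
y,zmin,zmax [[-54.0, 105.1, 154.4], [-46.0, 80.0, 182.3], [-38.0, 84.0, 184.1], [-30.0, 86.0, 183.1], [-22.0, 86.0, 98.1], [-14.0, 85.4, 98.9], [-6.0, 87.4, 99.9], [2.0, 89.7, 186.2], [10.0, 88.7, 187.9], [18.0, 90.4, 189.1], [26.0, 91.5, 189.6], [34.0, 93.3, 189.9], [42.0, 94.3, 189.7], [50.0, 98.8, 190.0], [58.0, 104.6, 161.8]]
z,ymax,ymin [[87.0, 20.7, -47.9], [95.0, 47.4, -48.9], [103.0, 61.2, -52.7], [111.0, 60.3, -49.4], [119.0, 58.4, -51.7], [127.0, 57.7, -50.3], [135.0, 57.9, -51.6], [143.0, 56.1, -53.9], [151.0, 55.6, -54.6], [159.0, 55.5, -47.1], [167.0, 53.1, 18.7], [175.0, 53.9, 11.1]]
```

The cassette is tilted about 0.12 rad in its plane and slid up about 13 mm in the grip. I'll insert it part way, release, and push it level from above with shut fingers.

```bash
python3 -m pendant '[0,0,0,3,0, 0,8,0,2,0, 0,10,0,0,0, 0,8,0,0,0, 0,4,0,0,0, 0,4,0,0,0, 0,4,0,0,0, 0,4,0,0,0, 0,4,0,0,0]'
python3 -m pendant '[0,4,0,0,0, 0,4,0,0,0, 0,4,0,0,0]'
python3 -m pendant '[0,4,0,0,0, 0,4,0,0,0]'
python3 st.py 0.5065 -0.1990 0.082 4.4
```

```text
clock: 14.95
tcp_pos: [0.5069, -0.1993, 0.1101]
orientation: [1.154, 1.243, -1.154]
contact_force: [0.1, -0.5, -1.2]
grip_width: 0.0066
clock: 15.32
tcp_pos: [0.5069, -0.1992, 0.098]
orientation: [1.154, 1.244, -1.154]
contact_force: [0.2, -0.3, -2.1]
grip_width: 0.0066
clock: 15.58
tcp_pos: [0.5069, -0.1993, 0.09]
orientation: [1.154, 1.244, -1.154]
contact_force: [-0.7, -0.7, -2.3]
grip_width: 0.0069
t 15.575 tcp [ 0.5069 -0.1993  0.09  ] xax [ 0. -0. -1.] jaw 4.3 F [-0.7 -0.7 -2.3] w 0.006873440316883175 j [ 0.68  0.5  -0.53  1.96  0.36  0.78  0.02]
turn -0.0018218873602478273 shift mm (current axes) [ 8.  -0.3 -0.3]
shift after turn [ 8.  -0.3 -0.3]
```

```bash
python3 -m pendant '[0,3,0,0,0, 0,3,0,0,0]'
python3 -m pendant '[0,3,0,0,0, 0,3,0,0,0]'
python3 - <<'E'
from h import *
a,d=viewer.grab_frame("scene");np.savez("/tmp/s5.npz",a=a,d=d)
save(cv2.resize(a[130:250,315:435],(600,600),interpolation=cv2.INTER_CUBIC),"s5.png")
E
python3 f.py /tmp/s5.npz 55
```

```text
clock: 15.82
tcp_pos: [0.5069, -0.1993, 0.0841]
orientation: [1.154, 1.244, -1.154]
contact_force: [-1.0, -0.2, -1.5]
grip_width: 0.0068
clock: 16.08
tcp_pos: [0.5073, -0.1993, 0.0785]
orientation: [1.154, 1.243, -1.153]
contact_force: [0.2, 1.9, 2.0]
grip_width: 0.007
y,zmin,zmax [[-54.0, 56.1, 77.3], [-46.0, 110.2, 122.1], [10.0, 109.0, 133.3], [18.0, 110.6, 137.6], [26.0, 109.2, 133.7], [34.0, 110.1, 133.0], [42.0, 57.4, 134.6], [50.0, 99.4, 133.8]]
z,ymax,ymin [[55.0, 42.6, -60.0], [63.0, 42.6, -61.2], [71.0, -52.0, -58.1], [79.0, 42.7, -55.5], [87.0, 43.6, 41.8], [95.0, 46.0, 44.4], [103.0, 50.6, 40.2], [111.0, 49.7, -44.8], [119.0, 52.7, -48.2], [127.0, 50.3, 13.2], [135.0, 50.0, 5.3]]
```

View pics/s5.png

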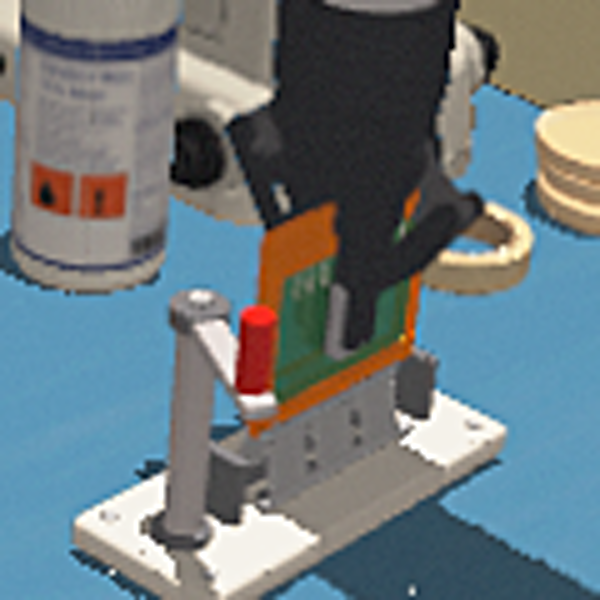

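```bash
cat > g.py <<'E'
from h import *
from scipy.optimize import least_squares
th=np.radians(4.4);c=np.array([.5065,-.1967,.02]);ex=np.array([np.cos(th),np.sin(th),0]);ey=np.array([-np.sin(th),np.cos(th),0])
def fit(px,x0=-.004):
    loc=np.array([[.055,.1],[.055,.004],[-.055,.004]])
    def f(p):
        ct,s=np.cos(p[2]),np.sin(p[2]);Y=p[0]+loc[:,0]*ct-loc[:,1]*s;Z=p[1]+loc[:,0]*s+loc[:,1]*ct
        return (proj("scene",c+np.outer(np.full(3,x0),ex)+Y[:,None]*ey+Z[:,None]*[0,0,1])-px).ravel()
    q=least_squares(f,[0,.05,0]);return (q.x*[1000,1000,1]).round(3),q.fun.round(1)
print("s2",fit(np.array([[300+280/4,100],[300+257/4,120+183/4],[300+385/4,120+130/4]])[1:] if 0 else np.array([[370.5,150],[364.5,192.5],[396.3,185]])))
print("s5",fit(np.array([[368,176.4],[364.6,217],[398,200]])))
# sanity: knob top, pivot top
pv=c+.09*ey+[0,0,.105]; print("pivot px",proj("scene",pv),"in s5 crop",(proj("scene",pv)-[315,130])*5)
for zz in(.049,): print("lips ends in s5 crop",[(((proj("scene",c+ex*x+ey*y+np.array([0,0,zz]))-[315,130])*5).round(0)).tolist() for x in(-.0105,.0105) for y in(.045,-.045)])
E
python3 g.py
```

```text
s2 (array([10.575, 87.751,  0.148]), array([ 1.5,  0.3, -0.6,  0.8, -1.2, -1.2]))
s5 (array([-2.048, 33.702,  0.   ]), array([ 0.8,  0.9,  0.5, -0.6, -1.6, -0.5]))
pivot px [[354.51239911 194.38985818]] in s5 crop [[197.56199554 321.94929092]]
lips ends in s5 crop [[[276.0, 409.0]], [[405.0, 341.0]], [[240.0, 390.0]], [[369.0, 323.0]]]
```

The fit shows the cassette now level, with its foot 33 mm above the seat at the throat, and slid up in the grip. I'll loosen by a few mm so the fingers still guard it, rise 36 mm, regrip and press.

```bash
python3 -m pendant '[11,0,0,0,0, 11,0,0,0,0, 11,-8,0,0,0, 11,-14,0,0,0, 11,-10,0,0,0, 11,-4,0,0,0, 0,0,0,0,0, 0,0,0,0,0, 0,0,0,0,0]' 120
python3 - <<'E'
from h import *
a,d=viewer.grab_frame("scene");np.savez("/tmp/s6.npz",a=a,d=d)
save(cv2.resize(a[130:250,315:435],(600,600),interpolation=cv2.INTER_CUBIC),"s6.png")
E
python3 st.py 0.5065 -0.1990 0.082 4.4
```

```text
clock: 17.25
tcp_pos: [0.5076, -0.1995, 0.1154]
orientation: [1.154, 1.242, -1.153]
contact_force: [-1.0, 0.1, 9.9]
grip_width: 0.0063
t 17.3 tcp [ 0.5076 -0.1995  0.1154] xax [ 0.001 -0.001 -1.   ] jaw 4.28 F [-1.   0.6  9.3] w 0.006582304513336209 j [ 0.7   0.47 -0.55  1.94  0.33  0.82  0.04]
turn -0.002081722546210503 shift mm (current axes) [33.4 -1.1 -0.6]
shift after turn [33.4 -1.1 -0.6]
```

View pics/s6.png

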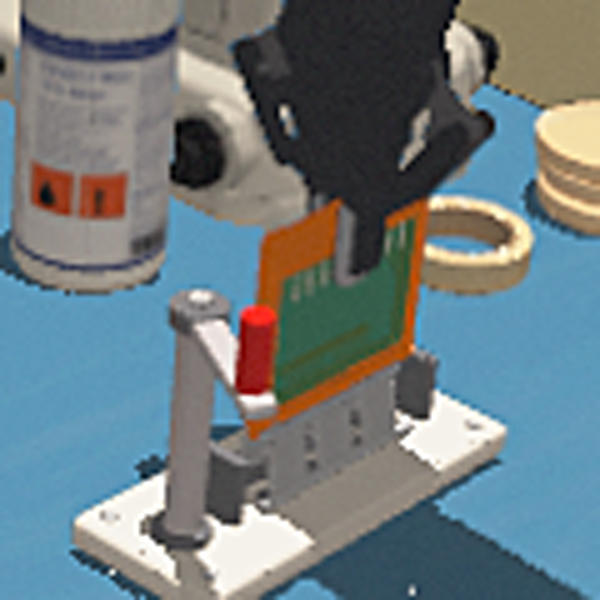

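Regripped near the top edge: the cassette is upright and level, with its left edge from (265,235) to (248,435). Now press.

```bash
python3 -m pendant '[0,3,0,0,0, 0,4,0,0,0, 0,4,0,0,0]'
python3 -m pendant '[0,4,0,0,0, 0,4,0,0,0]'
python3 - <<'E'
from h import *
a,d=viewer.grab_frame("scene");np.savez("/tmp/s7.npz",a=a,d=d)
E
python3 f.py /tmp/s7.npz 75;python3 st.py 0.5065 -0.1990 0.082 4.4
```

```text
clock: 17.68
tcp_pos: [0.5076, -0.1996, 0.1042]
orientation: [1.154, 1.242, -1.153]
contact_force: [-0.7, -0.7, 7.2]
grip_width: 0.0065
clock: 17.92
tcp_pos: [0.5076, -0.1996, 0.096]
orientation: [1.154, 1.242, -1.153]
contact_force: [-1.7, -0.4, 8.0]
grip_width: 0.0066
y,zmin,zmax [[-54.0, 76.3, 95.6], [-46.0, 90.1, 95.4], [-38.0, 89.6, 96.4], [-30.0, 89.5, 95.4], [2.0, 112.4, 115.0], [10.0, 90.6, 117.2], [18.0, 89.0, 115.0], [26.0, 90.7, 114.6], [34.0, 89.5, 113.9], [42.0, 82.5, 112.6], [50.0, 98.3, 112.5]]
z,ymax,ymin [[75.0, -54.3, -56.0], [83.0, 42.7, -60.3], [91.0, 43.5, -58.4], [99.0, 51.4, -50.7], [107.0, 51.8, 6.7], [115.0, 52.0, 3.3]]
t 17.975 tcp [ 0.5074 -0.1996  0.0955] xax [ 0.001 -0.001 -1.   ] jaw 4.28 F [ 0.5 -0.   5.6] w 0.006684374681668257 j [ 0.69  0.49 -0.54  1.95  0.35  0.78  0.02]
turn -0.0021074837978362565 shift mm (current axes) [13.5 -0.9 -0.6]
shift after turn [13.5 -0.9 -0.6]
```

```bash
python3 -m pendant '[0,4,0,0,0, 0,4,0,0,0, 0,3,0,0,0]'
python3 -m pendant '[0,2,0,0,0, 0,2,0,0,0]'
python3 -m pendant '[0,1.5,0,0,0, 0,1,0,0,0]'
python3 - <<'E'
from h import *
a,d=viewer.grab_frame("scene");np.savez("/tmp/s7.npz",a=a,d=d)
E
python3 f.py /tmp/s7.npz 65;python3 st.py 0.5065 -0.1990 0.082 4.4
```

```text
clock: 18.35
tcp_pos: [0.5076, -0.1995, 0.0849]
orientation: [1.154, 1.242, -1.153]
contact_force: [-0.3, 0.7, 6.8]
grip_width: 0.0066
clock: 18.6
tcp_pos: [0.5083, -0.1995, 0.0842]
orientation: [1.153, 1.241, -1.154]
contact_force: [-12.5, 2.9, 53.8]
grip_width: 0.0061
clock: 18.85
tcp_pos: [0.5087, -0.1995, 0.0842]
orientation: [1.152, 1.239, -1.155]
contact_force: [-18.5, 5.5, 70.2]
grip_width: 0.0069
y,zmin,zmax [[-54.0, 65.3, 84.0], [-46.0, 78.4, 83.4], [-38.0, 76.7, 85.5], [-30.0, 79.5, 84.3], [2.0, 91.9, 102.6], [10.0, 79.2, 107.7], [18.0, 77.8, 101.6], [26.0, 81.0, 101.3], [34.0, 79.8, 100.1], [42.0, 79.7, 102.1], [50.0, 97.4, 102.0]]
z,ymax,ymin [[65.0, -51.6, -57.5], [73.0, -35.8, -58.0], [81.0, 42.4, -59.1], [89.0, 44.0, -38.6], [97.0, 48.4, 4.3], [105.0, 48.6, 2.2]]
t 18.9 tcp [ 0.5087 -0.1995  0.0842] xax [ 0.002 -0.004 -1.   ] jaw 4.27 F [-16.7   3.9  62.4] w 0.006702953616399352 j [ 0.67  0.51 -0.53  1.96  0.37  0.76  0.01]
turn -0.002313757262499905 shift mm (current axes) [ 2.2 -2.1 -0.7]
shift after turn [ 2.2 -2.1 -0.7]
```

Hard stop at 62 N with the top edge about 101 mm above the seat, so it's home. I'll unload, release and rise.

```bash
python3 -m pendant '[0,-3,0,0,0, 0,-1.5,0,0,0, 15,0,0,0,0, 30,0,0,0,0, 40,0,0,0,0, 40,-15,0,0,0, 40,-30,0,0,0, 40,-35,0,0,0, 40,-35,0,0,0, 40,-20,0,0,0, 40,0,0,0,0]' 30
cat > k.py <<'E'
from h import *
th=np.radians(4.4);c=np.array([.5065,-.1967,.02]);ex=np.array([np.cos(th),np.sin(th),0]);ey=np.array([-np.sin(th),np.cos(th),0])
for n in("scene","top"):
    a,d=viewer.grab_frame(n);W=cloud(n,d);D=W-c;S=np.stack([D@ex,D@ey,D[...,2]],-1)*1000;h=cv2.cvtColor(a,cv2.COLOR_RGB2HSV)
    if n=="scene": np.savez("/tmp/s8.npz",a=a,d=d)
    with np.errstate(invalid='ignore'):
        t=S[(abs(S[...,0])<12)&(abs(S[...,1])<60)&(S[...,2]>88)&(S[...,2]<112)&(h[...,0]<18)&(h[...,1]>120)]
        k=W[(S[...,2]>115)&(S[...,2]<152)&(abs(S[...,0])<85)&(S[...,1]>10)&(S[...,1]<140)&((h[...,0]<6)|(h[...,0]>174))&(h[...,1]>150)]
    print(n,"cass top",len(t)); 
    if len(t):
        print(np.percentile(t[:,0],[2,98]).round(1),np.percentile(t[:,1],[2,98]).round(1),"zmax y-bins",[(y,np.percentile(t[abs(t[:,1]-y)<6][:,2],95).round(1)) for y in range(-48,50,16) if (abs(t[:,1]-y)<6).sum()>2])
    print(n,"knob",len(k),np.percentile(k,[3,50,97],axis=0).round(4).tolist() if len(k) else "")
E
python3 k.py; python3 st.py 0.4415 -0.0785 0.19 4.4
```

```text
clock: 20.27
tcp_pos: [0.508, -0.1994, 0.2196]
orientation: [1.154, 1.24, -1.152]
contact_force: [-0.4, -0.2, -0.9]
grip_width: 0.0401
scene cass top 192
[-4.7  2. ] [-58.5  47.4] zmax y-bins [(-48, np.float64(102.7)), (-32, np.float64(101.3)), (-16, np.float64(102.0)), (0, np.float64(101.8)), (16, np.float64(100.3)), (32, np.float64(100.9)), (48, np.float64(101.4))]
scene knob 106 [[0.4333, -0.0814, 0.1369], [0.4379, -0.075, 0.1536], [0.4451, -0.0716, 0.1666]]
top cass top 103
[-2.5  5.2] [-30.3  45.6] zmax y-bins [(-32, np.float64(101.0)), (-16, np.float64(102.4)), (0, np.float64(103.8)), (16, np.float64(101.4)), (32, np.float64(103.9)), (48, np.float64(103.9))]
top knob 22 [[0.436, -0.0829, 0.1633], [0.441, -0.0782, 0.1669], [0.4457, -0.0733, 0.1703]]
t 20.375 tcp [ 0.5065 -0.1992  0.2171] xax [-0. -0. -1.] jaw 4.3 F [-0.4  0.5 -0.9] w 0.039981723457986694 j [ 0.75  0.34 -0.6   1.85  0.22  1.02  0.13]
turn -0.001798454344501253 shift mm (current axes) [  27.1  -55.7 -125.3]
shift after turn [  27.1  -55.5 -125.4]
```

Height is near 100 mm, within noise. A fingertip press on the top edge will confirm it and make sure it's seated.

```bash
python3 -m pendant '[0,15,0,0,0, 0,30,0,0,0, 0,30,0,0,0, 0,14,0,0,0, 0,2,0,0,0, 0,2,0,0,0]' 60
python3 -m pendant '[0,2,0,0,0, 0,2,0,0,0]'
python3 -m pendant '[0,2,0,0,0, 0,1,0,0,0]'
```

```text
clock: 21.12
tcp_pos: [0.5075, -0.1993, 0.1248]
orientation: [1.154, 1.243, -1.153]
contact_force: [-0.0, 0.2, 0.8]
grip_width: 0.0001
clock: 21.38
tcp_pos: [0.5072, -0.1994, 0.1208]
orientation: [1.154, 1.242, -1.153]
contact_force: [-0.5, 0.1, -0.0]
grip_width: 0.0
clock: 21.62
tcp_pos: [0.5093, -0.1993, 0.1199]
orientation: [1.155, 1.239, -1.151]
contact_force: [-1.7, 2.0, 20.0]
grip_width: 0.0001
```

Contact came at z = 0.120, exactly the home height. Now to the knob.

```bash
python3 -m pendant '[0,-15,0,0,0, 0,-35,0,0,0, 20,-35,0,0,0, 40,-5,-8,-15,0, 40,0,-12,-25,0, 40,0,-14,-30,0, 40,0,-12,-28,0, 40,0,-8,-18,0, 40,0,-2,-5,0, 40,0,0,0,0]'
python3 st.py 0.4408 -0.0783 0.143 4.4
```

```text
clock: 22.88
tcp_pos: [0.4421, -0.0832, 0.2073]
orientation: [1.154, 1.243, -1.154]
contact_force: [-0.3, -0.4, 0.5]
grip_width: 0.0402
t 22.875 tcp [ 0.4421 -0.0832  0.2073] xax [ 0. -0. -1.] jaw 4.29 F [-0.3 -0.4  0.5] w 0.04022042872108524 j [ 0.67  0.2  -0.69  2.06  0.15  0.94 -0.03]
turn -0.001953779200568162 shift mm (current axes) [64.3 -0.9 -5. ]
shift after turn [64.3 -0.9 -5. ]
```

```bash
python3 -m pendant '[40,10,-1,-5,0, 40,20,0,0,0, 40,20,0,0,0, 40,10,0,0,0, 40,4,0,0,0, 20,0,0,0,0, 0,0,0,0,0, 0,0,0,0,0, 0,0,0,0,0]' 30
python3 st.py 0.4408 -0.0783 0.143 4.4
python3 - <<'E'
import numpy as np
q=np.linspace(2.11,0.0,21);p=65*np.c_[-np.sin(q),np.cos(q)];print(np.diff(p,axis=0).round(1).tolist())
E
```

```text
clock: 24.0
tcp_pos: [0.4414, -0.0781, 0.1438]
orientation: [1.155, 1.242, -1.153]
contact_force: [4.2, -1.9, -0.8]
grip_width: 0.0125
t 24.0 tcp [ 0.4414 -0.0781  0.1438] xax [ 0.002 -0.    -1.   ] jaw 4.28 F [ 4.2 -1.9 -0.8] w 0.012519206292180516 j [ 0.62  0.29 -0.67  2.13  0.25  0.8  -0.13]
turn -0.0021477648703400274 shift mm (current axes) [ 0.8 -0.6  0.1]
shift after turn [ 0.8 -0.6  0.1]
[[-3.2, 6.1], [-2.5, 6.4], [-1.9, 6.6], [-1.2, 6.8], [-0.4, 6.8], [0.3, 6.8], [1.0, 6.8], [1.7, 6.6], [2.4, 6.4], [3.1, 6.1], [3.7, 5.8], [4.3, 5.4], [4.8, 4.9], [5.3, 4.3], [5.7, 3.8], [6.1, 3.1], [6.4, 2.5], [6.6, 1.8], [6.8, 1.1], [6.8, 0.4]]
```

Knob gripped (12.5 mm). First half of the arc:

```bash
python3 -m pendant '[0,0,-3,6,0, 0,0,-2.5,6.5,0, 0,0,-2,6.5,0, 0,0,-1,7,0, 0,0,-0.5,7,0, 0,0,0.5,7,0, 0,0,1,6.5,0, 0,0,1.5,6.5,0, 0,0,2.5,6.5,0, 0,0,3,6,0]'
python3 st.py 0.4408 -0.0783 0.143 4.4
python3 -m pendant '[0,0,3.5,6,0, 0,0,4.5,5.5,0, 0,0,5,5,0, 0,0,5,4.5,0, 0,0,5.5,3.5,0, 0,0,6,3,0]'
python3 st.py 0.5045 -0.1718 0.143 4.4
```

```text
clock: 25.25
tcp_pos: [0.4443, -0.1437, 0.1435]
orientation: [1.153, 1.245, -1.156]
contact_force: [-2.0, 3.2, 8.6]
grip_width: 0.013
t 25.25 tcp [ 0.4443 -0.1437  0.1435] xax [-0.002 -0.    -1.   ] jaw 4.29 F [-2.   3.2  8.6] w 0.01300772915633057 j [ 0.72  0.32 -0.63  2.09  0.26  0.81  0.01]
turn -0.001905538811165039 shift mm (current axes) [  0.5   1.4 -65.5]
shift after turn [  0.5   1.6 -65.5]
clock: 26.0
tcp_pos: [0.4726, -0.1737, 0.1434]
orientation: [1.148, 1.244, -1.165]
contact_force: [-11.5, -11.6, 16.4]
grip_width: 0.0129
t 26.0 tcp [ 0.4726 -0.1737  0.1434] xax [-0.008 -0.006 -1.   ] jaw 4.09 F [-11.5 -11.6  16.4] w 0.012878762596814934 j [ 0.72  0.37 -0.6   2.01  0.29  0.85  0.03]
turn -0.005427370615432793 shift mm (current axes) [ 0.1 32.   0.4]
shift after turn [ 0.1 32.   0.5]
```

```bash
python3 - <<'E'
from h import *
a,d=viewer.grab_frame("scene");b,d2=viewer.grab_frame("top")
np.savez("/tmp/s9.npz",a=a,d=d,b=b,d2=d2)
f=lambda i:cv2.resize(i,(400,400),interpolation=cv2.INTER_CUBIC)
save(np.hstack([f(a[145:245,325:425]),f(b[190:270,320:400])]),"s9.png")
E
python3 st.py 0.5045 -0.1718 0.143 4.4
```

```text
t 26.1 tcp [ 0.4735 -0.1743  0.1435] xax [-0.006 -0.007 -1.   ] jaw 4.05 F [ -7.7 -11.7  12.1] w 0.012826379100412375 j [ 0.72  0.37 -0.6   2.01  0.29  0.85  0.03]
turn -0.006131337968060445 shift mm (current axes) [ 0.3 31.1 -0.3]
shift after turn [ 0.3 31.1 -0.1]
```

View pics/s9.png

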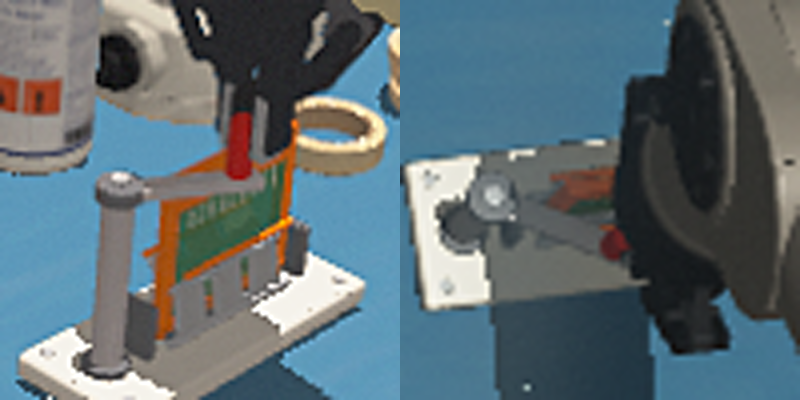

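The arm is over the cassette's edge at q≈0.44 and the path is clear. The knob has slipped to the pads' edge, hence the side load. I'll reopen slightly, re-centre, regrip and finish.

```bash
python3 -m pendant '[24,0,0,0,0, 24,0,0,0,0, 0,0,0,0,0, 0,0,0,0,0, 0,0,0,0,0]' 30
python3 st.py 0.5045 -0.1718 0.143 4.4
python3 -m pendant '[0,0,6,2.5,0, 0,0,6.5,2,0, 0,0,6.5,1,0, 0,0,6.5,0,0, 0,0,3,0,0]'
python3 st.py 0.5045 -0.1718 0.143 4.4
```

```text
clock: 26.72
tcp_pos: [0.4758, -0.1686, 0.143]
orientation: [1.153, 1.245, -1.155]
contact_force: [-1.7, -2.5, -0.1]
grip_width: 0.0125
t 26.725 tcp [ 0.4758 -0.1686  0.143 ] xax [-0.001 -0.    -1.   ] jaw 4.29 F [-1.7 -2.5 -0.1] w 0.012521206652822274 j [ 0.72  0.37 -0.61  2.01  0.28  0.84  0.03]
turn -0.0018979957174314257 shift mm (current axes) [-0.1 28.4  5.3]
shift after turn [-0.1 28.4  5.4]
clock: 27.35
tcp_pos: [0.5045, -0.1755, 0.143]
orientation: [1.152, 1.241, -1.159]
contact_force: [-4.5, -10.2, 0.9]
grip_width: 0.0128
t 27.35 tcp [ 0.5045 -0.1755  0.143 ] xax [-0.002 -0.004 -1.   ] jaw 4.17 F [ -4.5 -10.2   0.9] w 0.012827290923831197 j [ 0.69  0.42 -0.59  1.94  0.31  0.87  0.01]
turn -0.00402858007836245 shift mm (current axes) [-0.   0.2 -3.7]
shift after turn [-0.   0.3 -3.7]
```

```bash
python3 -m pendant '[0,0,3,-2,0, 0,0,2,-2,0, 0,0,0,0,0]'
python3 -m pendant '[20,0,-3,0,0, 30,0,0,0,0, 40,0,0,0,0, 40,-20,0,0,0, 40,-30,0,0,0, 40,-40,0,0,0, 40,-40,0,0,0, 40,-40,0,0,0, 40,0,0,-40,0, 40,0,0,-40,0, 40,0,0,-40,0, 40,0,0,-40,0, 40,0,0,-40,0, 40,0,0,0,0]'
sed -i 's/S\[...,1\]>10)/S[...,1]>-20)/' k.py; python3 k.py
python3 - <<'E'
from h import *
a,d=viewer.grab_frame("scene");b,d2=viewer.grab_frame("top")
f=lambda i:cv2.resize(i,(400,400),interpolation=cv2.INTER_CUBIC)
save(np.hstack([f(a[145:315,190:430][:, :240]),f(b[180:280,310:410])]),"s10.png")
for t in ["other_cassette","reagent_bottle","agar_plate"]:
    print(t,[(np.round(x["location"],3).tolist(),round(x["score"],2)) for x in nets.look_for(t,"top")[:1]])
E
```

```text
clock: 27.72
tcp_pos: [0.5058, -0.175, 0.1429]
orientation: [1.148, 1.241, -1.168]
contact_force: [-13.2, -17.8, 7.9]
grip_width: 0.0127
clock: 29.48
tcp_pos: [0.4917, 0.0362, 0.3138]
orientation: [1.15, 1.247, -1.147]
contact_force: [0.8, -1.5, 0.4]
grip_width: 0.04
scene cass top 193
[-4.3  4. ] [-56.2  49.9] zmax y-bins [(-48, np.float64(101.2)), (-32, np.float64(101.2)), (-16, np.float64(101.2)), (0, np.float64(101.4)), (16, np.float64(99.1)), (32, np.float64(100.2)), (48, np.float64(99.3))]
scene knob 80 [[0.4977, -0.1727, 0.1374], [0.5008, -0.1664, 0.1533], [0.5066, -0.1628, 0.1676]]
top cass top 99
[-1.9  6.6] [-57.6   7.7] zmax y-bins [(-48, np.float64(102.6)), (-32, np.float64(104.5)), (-16, np.float64(102.8)), (0, np.float64(103.4))]
top knob 24 [[0.4995, -0.1751, 0.1503], [0.5045, -0.1699, 0.1665], [0.5096, -0.1653, 0.1691]]
other_cassette [([0.486, 0.193, 0.106], 0.5)]
reagent_bottle [([0.498, -0.222, 0.021], 0.37)]
agar_plate [([0.453, 0.047, 0.014], 0.64)]
```

View pics/s10.png

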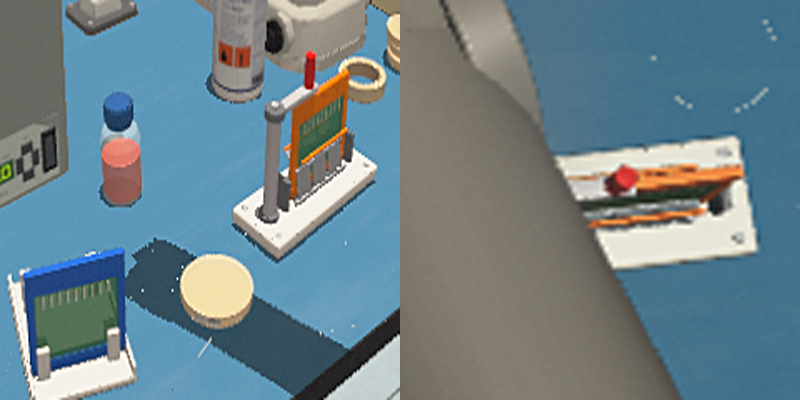

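The picture shows the arm lying along the cassette's top edge with the knob at (310,70). The blue cassette, bottle and plate are in place and the gripper is clear. The knob is at (0.5045, −0.170), against a closed position of (0.5045, −0.172). Handing in.

```bash
python3 -c "
from bench import r
o=r.get_obs();print(o['clock'],o['contact_force']);print(r.hand_in())"
```

```text
29.825 [-0.47762362  0.09234483  0.85838973]
the job is handed in; nothing more can be done
None
```

The orange cassette is pressed home in the clip and the retaining arm is swung closed over it. I handed the job in at 29.8 s; hand-in gives no verdict.

**Insertion:** I first took the base's centre as the seat, which is about 13 mm off. The first press hit a cheek, and the cassette tilted about 0.15 rad and slid in the grip. I re-measured, moved over, regripped with the foot already in the clip, and pressed it to a hard stop.

**Last checks:**
- **Cassette home:** a fingertip press met the top edge at z = 0.120 m, exactly the home height. The last pictures put the top edge 99–101 mm above the seat in the scene view and 103–104 mm in the top view, which reads a little high. It stands about 3 mm off centre along the seat.
- **Arm closed:** the knob was at (0.5045, −0.170), about 2 mm from its computed closed position.
- **Bystanders:** the blue cassette measured within about 2 mm of where it started. In the last scene picture the bottle and plate also stood in place.
- **Disagreement:** the networks' last top-view fixes for the bottle (score 0.37, placed on the stand) and the plate (about 4 cm off) did not match that picture. The robot arm was hiding part of the top view, so I went by the scene picture and did not re-measure those two.
- **Robot:** clear of everything, with about 1 N reading at the wrist.

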